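# Fetch the bearing ring from behind the drive modules

## Robot

A 7-joint arm with a two-finger parallel gripper is mounted at the origin on the work surface. World frame = base frame: x ahead of the robot, y to its left, z up, the work surface at z = 0. Lengths are in mm, angles in rad, forces in N, time in s.
With the tool pointing down it reaches from about 400 to 875 mm from the base axis. Payload 4.4 kg.
Tool frame: the origin (TCP) lies where the fingers leave the gripper's body, on its centre line; the fingertips stand 73 mm ahead of it and the grasp point (between the pads) lies 54 mm ahead of it; z points along the fingers, y is the line along which they close (so a half turn about z gives the same grasp; the last joint's range is limited). The gripper opens to 85 mm and grips with 20 to 120 N. Pads are 22 mm wide; open, the fingers measure 114 mm over their backs; the gripper's body (76 mm by 85 mm) begins 54 mm behind the grasp point. The pads swing forward as they close: fully open they stand 13 mm farther back than shut.
Start: joints at [1.15, 0.628, 0.038, 1.517, -0.027, 0.996, -0.02], TCP at [225.837, -609.52, 303.913] pointing down, gripper open.
Joint ranges: [-3.06, 3.06], [-0.37, 2.12], [-1.25, 1.32], [0.18, 2.47], [-1.1, 4.24], [0.23, 1.98], [-2.94, 2.94]. Speed limits (rad/s): [2.57, 2.57, 3.14, 3.14, 3.14, 3.14, 3.14].

## Interface

Orientations are given as [roll, pitch, yaw] about the fixed x, y, z axes, in that order (R = Rz(yaw) Ry(pitch) Rx(roll)).
In Python, from cell import ctrl gives the robot as it stands.
- The arm moves only by the tool send_rows, never from a script. Its argument "rows" is a list that holds one entry, the list of rows, each a list of 6 numbers: the shift along the tool's x, y, z in cm, then the turn, a rotation vector about the tool's x, y, z in rad. In form: [[[tx, ty, tz, wx, wy, wz], ...]]. A call has 1 to 10 rows; each row is the pose to reach, as a shift and turn from the pose commanded when the call began, along the tool's axes at that moment; what a row does not reach only later rows make up. A row lasts 1/10 s, in which the tool goes at most 50 mm and 8.59 degrees, less where a joint would pass 70% of its speed; a pose out of reach is approached as far as the arm can. A call with a gripper value outside its range is refused whole. "grip" is the closure in counts, from 0 (fully open) to 255 (shut), set as the call begins (left out, the last holds). The fingers move at their own pace and stop on an object; the grip force is fixed at half the most. Time passes only in rows, so rows that repeat a pose let the fingers close. It gives the time, the measured TCP pose, the force, the opening and the grip force at its end, in the units of the state.
- ctrl.read_state(): the state, without advancing time (a new reading comes with each control period).
- ctrl.get_image(name): name is "scene" or "top" or "wrist"; returns a dict with "pixels" (384x512x3 uint8, red, green, blue), "fx", "fy", "cx", "cy" (pixels), "D" ([k1, k2, p1, p2, k3] as OpenCV has them; the pictures are not rectified), "extrinsics" (4x4, takes a point from camera to world coordinates); the wrist camera has in their place "mount" (4x4, takes a point from camera to tool coordinates, whose origin is the TCP and whose axes are the flange's). Camera axes: x right, y up, looking along -z (the intrinsics and any distortion apply to the point x, -y, -z); pixel columns grow to the right and rows downward; lengths in mm; the calibration is good to about 2 mm. A picture is of the moment at which its call begins: read the wrist's pose just before it. There is no depth.
- ctrl.finish_job(): hands the job in; it is judged then, once.
The state is a dict: "clock": time; "qpos": joint angles; "qd": joint speeds; "tau": joint torques, N m; "eef_pos": TCP position; "tool_rot": TCP orientation; "force": force on the tool from outside, world axes, zero at the start; "torque": the same for the moment, N m; "width": finger opening in mm; "gripper_force": force on a finger pad.
Only numpy, scipy, OpenCV 4.12 (cv2) and the standard library are available. Lean on these libraries where they do the work, as an engineer would, in place of code of your own. Each camera call takes 0.05 s, during which the arm holds its last target. There are 200 camera calls.

## Task

The steel ring lying behind the two drive modules on the kitting board is needed on the assembly fixture: first clear both modules off the board and stand them side by side on the black parking mat, then slip the ring over the fixture's post so it lies flat on the fixture plate. Finally put the modules back on the board, each upright and centred on the rubber plate of its own shape (round module on the round plate, square module on the square plate), and never tip a module over. Leave the blue bin, the screwdriver and the small aluminium cap where they are.

Things in the scene. Friction and masses are not known exactly. Their poses are not given: they have to be found in the camera images.
- motor: Round drive module, white with black bands, 600 g or so (the mass varies): upright cylinder 70 mm diameter and 70 mm tall, with a black round hub of 30 mm diameter and 40 mm height standing centred on its top (110 mm tall in all). The hub is the place to grip. Origin: centre of its underside; z up. Starts on plate_round.
- gearbox: Square drive module, white with a black band, 600 g or so (the mass varies): upright block 64 x 64 mm and 70 mm tall, with the same black round hub (30 mm diameter, 40 mm tall) centred on its top (110 mm tall in all). The hub is the place to grip. Origin: centre of its underside; z up, x and y square to its sides. Starts on plate_square.
- ring: Plain steel bearing ring, 50 mm outside diameter, 32 mm bore, 26 mm tall, 150 g, lying flat on the kitting board close behind (beyond, seen from the robot) the two modules; only 7 to 22 mm of gap to each, so there is no proper room for a gripper until both are gone. Origin: centre of its underside; z up.
- plate_round: Fixed black rubber disc, 84 mm diameter, 4 mm thick, home of the round module. Lies on the kitting board, a fixed blue slab with a grey face, 200 x 210 x 8 mm. Origin: centre of its underside, 8 mm above the bench (top 4 mm above the origin). x points from the modules' side of the board to the ring's side; the two plates lie 86 mm apart along y.
- plate_square: Fixed square black rubber plate, 74 x 74 mm, 4 mm thick, on the same board beside the round plate: home of the square module. Origin: centre of its underside, 8 mm above the bench (top 4 mm above the origin). Axes as for plate_round.
- park: Parking mat: fixed black rubber rectangle lying on the bench, 150 mm along its x by 240 mm along its y, 4 mm thick, empty at the start. Origin: centre of its underside, on the bench.
- fixture: Assembly fixture: fixed square aluminium plate 110 x 110 mm, 12 mm thick, with a steel post of 14 mm diameter standing at its centre, 32 mm tall above the plate and tapered over the last 8 mm. The ring goes over the post (9 mm of play all round) and lies on the plate. Origin: centre of the plate's underside, on the bench; the post's axis is z.
- bin: Bystander: small open blue plastic bin, 90 x 120 mm, 50 mm tall, on the left beyond the work. Origin: centre of its underside. Leave it.
- driver: Bystander: small screwdriver with a black handle lying on the bench on the right beyond the work, about 150 mm long and up to 30 mm tall. Leave it.
- cap: Bystander: small solid aluminium disc, 36 mm diameter, 14 mm tall, lying on the bench near the robot. Origin: centre of its underside. Leave it.
Things that resemble listed ones, but are neither listed nor needed, are in the scene too. Of the things that look like the fixture, the largest one is meant.

How it is judged:
By the outcome, as a careful person would: the job done as asked, in the order asked, and still so for the second after the job is handed in, with the robot touching nothing.
It also fails if it takes over 136 s, if anything falls off the work surface, if the arm or the gripper's body presses on something with over 40 N, if the wrist force passes 120 N, or if a joint passes its speed limit or range.

## Working session

There is one attempt and no reset: what is moved stays moved. The work goes in short steps, Python scripts to look and compute and a tool call to move; the robot and the scene stay as the last step left them, time stands still between calls to the robot, and variables do not carry over. Pictures are saved under pics/ and viewed, at most 14 in all, crops included, and the job is handed in when it is done.

Besides the shell and the picture viewer there is one more tool, called after "Call:" by a JSON object that holds its "op" and its "data", one argument or row to a line. send_rows: Moves the arm, as the interface text tells. Its arguments: {"type":"object","properties":{"rows":{"type":"array","items":{"type":"array","items":{"type":"array","items":{"type":"number"}}}},"grip":{"type":"number"}},"required":["rows"]}

```bash
ls; mkdir -p pics; cat > h.py <<'E'
import numpy as np, cv2
from scipy.spatial.transform import Rotation as R
from cell import ctrl
def pose(s):
    T=np.eye(4);T[:3,:3]=R.from_euler('xyz',s['tool_rot']).as_matrix();T[:3,3]=s['eef_pos'];return T
def grab(name,fn):
    s=ctrl.read_state();im=ctrl.get_image(name)
    E=np.array(im['extrinsics']) if 'extrinsics' in im else pose(s)@np.array(im['mount'])
    np.savez('pics/'+fn+'.npz',E=E,K=[im['fx'],im['fy'],im['cx'],im['cy']],D=im['D'],p=im['pixels'])
    cv2.imwrite('pics/'+fn+'.png',np.array(im['pixels'])[:,:,::-1]); return im
def px2w(fn,uv,z):
    d=np.load('pics/'+fn+'.npz');fx,fy,cx,cy=d['K'];K=np.array([[fx,0,cx],[0,fy,cy],[0,0,1]])
    q=cv2.undistortPoints(np.array(uv,float).reshape(-1,1,2),K,d['D']).reshape(-1,2)
    r=np.c_[q[:,0],-q[:,1],-np.ones(len(q))]@d['E'][:3,:3].T;c=d['E'][:3,3]
    return c+r*((np.broadcast_to(z,len(q))-c[2])/r[:,2])[:,None]
def crop(fn,x0,y0,x1,y1,out,f=None):
    p=np.load('pics/'+fn+'.npz')['p'][y0:y1,x0:x1,::-1];f=f or min(800/(x1-x0),600/(y1-y0))
    cv2.imwrite('pics/'+out+'.png',cv2.resize(p,None,fx=f,fy=f,interpolation=cv2.INTER_CUBIC));print(f)
def delta(xyz,yaw=None):
    "rows delta (cm, rotvec) from current measured pose to TCP xyz pointing down with tool yaw"
    T=pose(ctrl.read_state());d=T[:3,:3].T@(np.array(xyz)-T[:3,3])/10
    w=np.zeros(3)
    if yaw is not None: w=(R.from_matrix(T[:3,:3]).inv()*R.from_euler('xyz',[np.pi,0,yaw])).as_rotvec()
    return np.round(np.r_[d,w],3).tolist()
E
python3 - <<'E'
from h import *
s=ctrl.read_state();print({k:np.round(v,3).tolist() for k,v in s.items()})
a=grab('top','top0');b=grab('scene','sc0')
print(np.round(a['extrinsics'],2),a['fx'])
p=np.vstack([cv2.imread('pics/top0.png')]);cv2.imwrite('pics/top0b.png',cv2.resize(p,(800,600),interpolation=cv2.INTER_CUBIC))
E
```

```text
pics
{'clock': 0.0, 'qpos': [1.15, 0.629, 0.038, 1.518, -0.027, 0.996, -0.02], 'qd': [0.0, 0.001, 0.0, -0.002, 0.001, 0.0, -0.0], 'tau': [-0.0, -56.341, 1.226, -19.345, 0.011, 0.01, 0.0], 'eef_pos': [225.672, -609.052, 302.973], 'tool_rot': [-3.14, 0.0, 0.355], 'force': [-0.77, -0.251, -0.538], 'torque': [-0.016, 0.016, 0.002], 'gripper_force': 0.0, 'width': 85.82}
[[ 1.00000e-02  9.90000e-01 -1.10000e-01  3.96020e+02]
 [-1.00000e+00  1.00000e-02 -0.00000e+00 -8.22900e+01]
 [-0.00000e+00  1.10000e-01  9.90000e-01  1.24606e+03]
 [ 0.00000e+00  0.00000e+00  0.00000e+00  1.00000e+00]] 425.8755795896585
```

View pics/top0b.png

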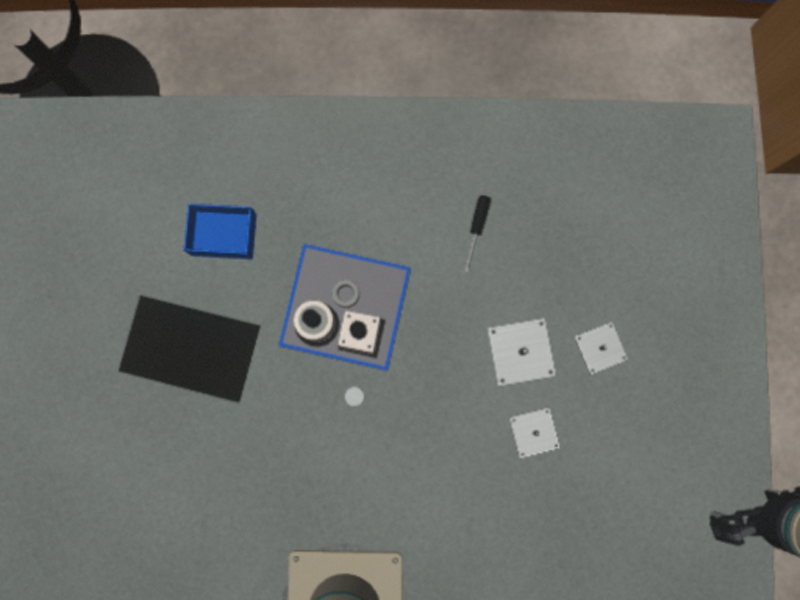

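View pics/sc0.png

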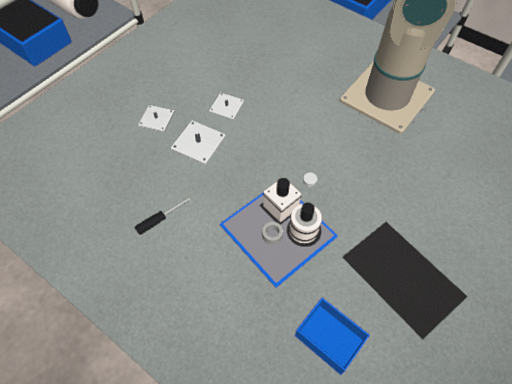

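The top view (800x600) shows the round module hub at about (312,318), the square one at (358,329), the ring at (345,293), the mat centred at (190,349), the bin at (220,231) and the cap at (354,397). Three things look like the fixture: (521,351), (601,348) and (535,433). The first is the largest, so I choose it and check it in a crop.

```bash
python3 - <<'E'
from h import *
crop('top0',170,150,270,225,'c1');crop('top0',300,195,410,278,'c2',7)
E
```

```text
8.0
7
```

View pics/c1.png

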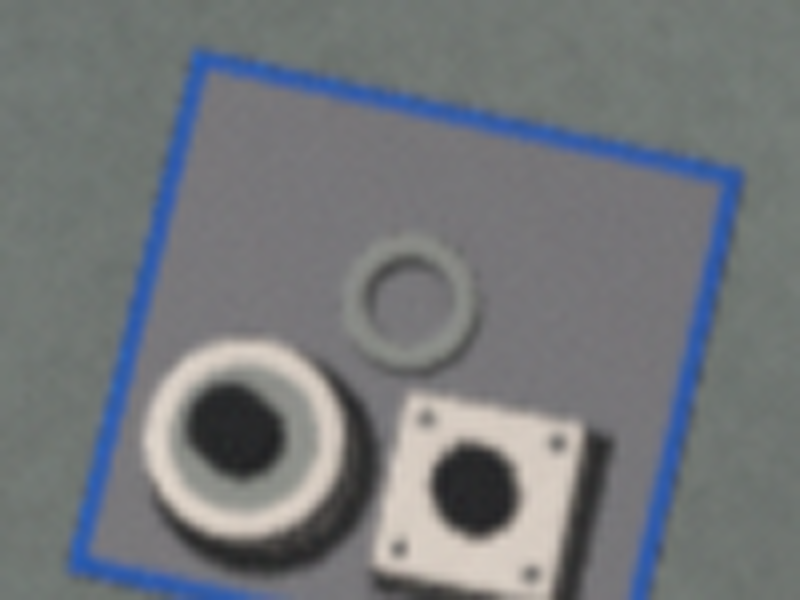

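View pics/c2.png

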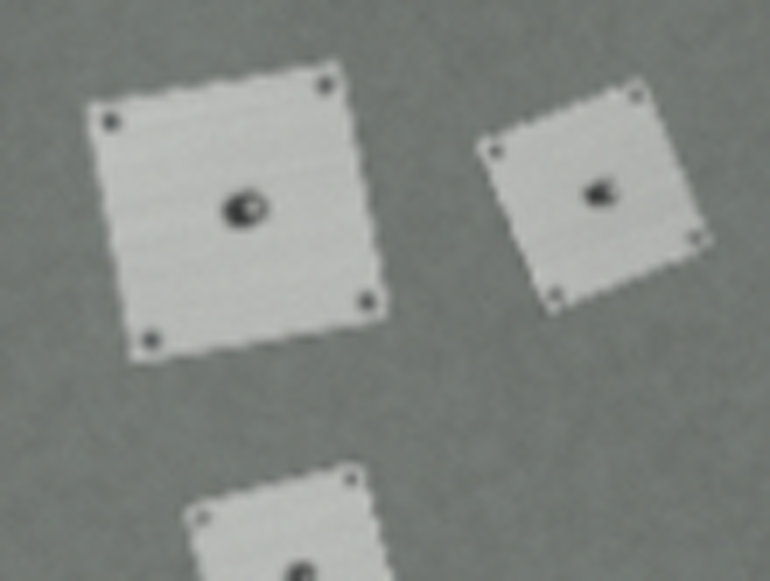

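```bash
python3 - <<'E'
from h import *
c1=lambda L:[(170+(x+.5)/8-.5,150+(y+.5)/8-.5) for x,y in L]
c2=lambda L:[(300+(x+.5)/7-.5,195+(y+.5)/7-.5) for x,y in L]
b=lambda L:[((x+.5)/1.5625-.5,(y+.5)/1.5625-.5) for x,y in L]
P=lambda n,uv,z:(w:=px2w('top0',uv,z),print(n,np.round(w[:,:2],1).tolist(),np.round(w[:,:2].mean(0),1),'sides',np.round(np.linalg.norm(np.diff(w[:,:2],axis=0),axis=1),1)))
P('motor',c1([(143,438),(345,438),(244,338),(244,540)]),82)
P('gear',c1([(408,393),(585,422),(555,598),(372,570)]),82)
P('ring',c1([(343,304),(480,304),(411,235),(411,373)]),34)
P('board',c1([(197,50),(742,172)])+b([(388,369)])+c1([(72,572)]),8)
P('fix',c2([(88,103),(338,62),(388,318),(132,362)]),12)
P('mat',b([(140,296),(260,325),(240,402),(120,371)]),4)
P('cap',b([(354,397)]),14); P('bin',b([(187,205),(255,208),(252,258),(185,252)]),50)
P('fix2',b([(511,416),(551,408),(560,449),(521,458)]),5)
P('posttop',c2([(240,208)]),44)
E
```

```text
motor [[520.0, 95.2], [520.9, 25.5], [555.2, 61.2], [485.3, 59.4]] [520.4  60.3] sides [69.7 49.5 69.9]
gear [[536.8, 4.1], [527.4, -57.0], [466.8, -47.6], [475.6, 15.2]] [501.6 -21.3] sides [61.8 61.4 63.4]
ring [[574.5, 31.8], [575.1, -17.6], [599.9, 7.8], [549.8, 6.8]] [574.8   7.2] sides [49.3 35.5 50.1]
board [[673.0, 90.7], [629.3, -111.9], [437.7, -72.6], [478.5, 131.0]] [554.6   9.3] sides [207.2 195.6 207.7]
fix [[517.4, -258.1], [535.8, -363.0], [429.4, -382.6], [410.2, -276.1]] [ 473.2 -319.9] sides [106.5 108.2 108.2]
mat [[569.8, 401.9], [517.2, 169.4], [372.7, 202.1], [426.7, 432.8]] [471.6 301.5] sides [238.4 148.2 236.9]
cap [[385.2, -10.7]] [385.2 -10.7] sides []
bin [[735.3, 305.1], [730.3, 177.3], [636.0, 179.2], [646.2, 304.1]] [686.9 241.4] sides [127.9  94.3 125.4]
fix2 [[353.5, -301.5], [368.8, -376.2], [293.6, -392.3], [276.7, -319.8]] [ 323.2 -347.4] sides [76.3 76.9 74.5]
posttop [[472.3, -315.1]] [ 472.3 -315.1] sides []
```

```bash
python3 - <<'E'
from h import *
print(delta([440,-160,300],1.358),delta([520,60,300],1.358))
E
```

```text
[35.698, -34.67, 0.366, -0.002, -0.001, -1.003] [50.842, -52.521, 0.395, -0.002, -0.001, -1.003]
```

Call:
{"op": "send_rows", "data": {
  "rows": [
    [[4,-4,0.2,0,0,-0.1],[8,-8,0.4,0,0,-0.2],[12,-12,0.4,0,0,-0.32],[16,-15.5,0.4,0,0,-0.44],[20,-19,0.4,0,0,-0.56],[23.2,-22.5,0.4,0,0,-0.68],[26.5,-26,0.4,0,0,-0.8],[29.7,-29,0.4,0,0,-0.9],[32.7,-32,0.4,0,0,-1.0],[35.7,-34.7,0.4,0,0,-1.003]]
  ]
}}

```text
clock: 1.1
eef_pos: [440.3, -158.1, 299.9]
tool_rot: [-3.141, -0.0, 1.36]
force: [0.9, -0.2, 0.0]
width: 85.8
gripper_force: 0.0
```

```bash
python3 - <<'E'
from h import *
s=ctrl.read_state();print(s['eef_pos'],s['tool_rot'],s['qpos'])
print(delta([520,60,270],1.358))
E
```

```text
[ 440.27260379 -158.07009249  299.88282197] [-3.14128603e+00 -1.66675011e-04  1.36016108e+00] [ 0.49602599  0.38777197 -0.28634845  2.00617027  0.15407813  0.7682518
 -0.09198274]
[22.991, 3.238, 2.991, -0.0, -0.0, 0.002]
```

Call:
{"op": "send_rows", "data": {
  "rows": [
    [[4.5,0.6,0.5,0,0,0],[9,1.2,1,0,0,0],[13.5,1.8,1.6,0,0,0],[18,2.5,2.2,0,0,0],[21.5,3,2.7,0,0,0],[23,3.2,3,0,0,0],[23,3.2,3,0,0,0]]
  ]
}}

```text
clock: 1.8
eef_pos: [519.9, 60.0, 269.3]
tool_rot: [-3.141, -0.001, 1.362]
force: [0.1, -0.7, 0.2]
width: 85.7
gripper_force: 0.0
```

```bash
python3 - <<'E'
from h import *
im=grab('wrist','w1');print(ctrl.read_state()['eef_pos'])
print(np.round(im['mount'],2))
E
```

```text
[519.49795185  57.59614981 269.438964  ]
[[  0.     0.96   0.29  73.36]
 [  1.     0.    -0.     0.24]
 [ -0.     0.29  -0.96 -69.45]
 [  0.     0.     0.     1.  ]]
```

View pics/w1.png

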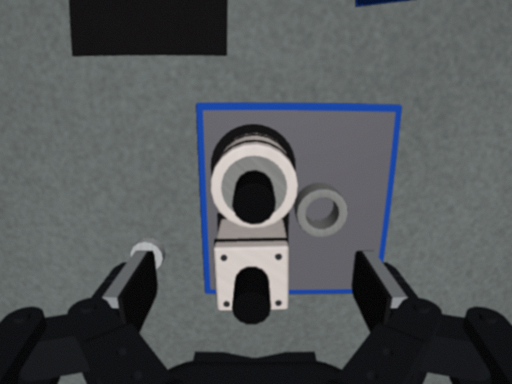

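The wrist view shows the motor body's top face at (255,184), its hub top at about (255,207), the gearbox hub top at about (252,307), the ring at (321,210), and the plates mostly hidden.

```bash
python3 - <<'E'
from h import *
P=lambda n,uv,z:(w:=px2w('w1',uv,z),print(n,np.round(w[:,:2].mean(0),1),np.round(np.linalg.norm(w[0]-w[-1]),1)))
P('mtopface',[(211,184),(255,142),(255,227),(298,184)],82)
P('mhubtop',[(234,207),(254,224),(275,207)],122)
P('gtop',[(216,242),(288,240),(288,308),(217,309)],82)
P('ring',[(297,208),(322,185),(322,236),(348,208)],34)
P('board',[(197,104),(401,105)],8)
for i in range(3): s=ctrl.read_state();print(s['eef_pos'],s['clock'])
E
```

```text
mtopface [520.7  61. ] 68.2
mhubtop [518.6  53. ] 27.7
gtop [501.7 -18. ] 66.1
ring [576.   10.7] 49.1
board [575.3 110.2] 196.2
[519.49795185  57.59614981 269.438964  ] 1.85
[519.49795185  57.59614981 269.438964  ] 1.85
[519.49795185  57.59614981 269.438964  ] 1.85
```

Call:
{"op": "send_rows", "data": {
  "rows": [
    [[0.1,0,2.5,0,0,0],[0.1,0,5,0,0,0],[0.1,0,7.5,0,0,0],[0.1,0,9.5,0,0,0],[0.1,0,10.6,0,0,0],[0.1,0,11.2,0,0,0],[0.1,0,11.2,0,0,0]]
  ]
}}

```text
clock: 2.55
eef_pos: [520.0, 57.8, 157.8]
tool_rot: [-3.141, 0.001, 1.356]
force: [-0.8, 0.0, 0.2]
width: 85.8
gripper_force: 0.0
```

Call:
{"op": "send_rows", "data": {
  "rows": [
    [[0,0,0,0,0,0],[0,0,0,0,0,0],[0,0,0,0,0,0],[0,0,0,0,0,0],[0,0,0,0,0,0],[0,0,0,0,0,0],[0,0,0,0,0,0],[0,0,0,0,0,0]]
  ],
  "grip": 255
}}

```text
clock: 3.35
eef_pos: [520.1, 59.1, 158.4]
tool_rot: [3.141, 0.0, 1.358]
force: [-1.9, -0.0, 5.8]
width: 28.9
gripper_force: 58.7
```

```bash
python3 - <<'E'
from h import *
print(delta([520,60,240],1.358),delta([484,355,240],1.358),delta([484,355,149],1.358))
E
```

```text
[0.09, -0.025, -8.157, 0.0, 0.0, 0.0] [28.165, -9.772, -8.159, 0.0, 0.0, 0.0] [28.165, -9.773, 0.941, 0.0, 0.0, 0.0]
```

Call:
{"op": "send_rows", "data": {
  "rows": [
    [[0,0,-0.7,0,0,0],[0,0,-2,0,0,0],[0,0,-3.6,0,0,0],[0,0,-5.2,0,0,0],[1,-0.4,-6.8,0,0,0],[3,-1.1,-8,0,0,0],[5.5,-2,-8.2,0,0,0],[8.5,-3,-8.2,0,0,0],[11.5,-4,-8.2,0,0,0],[14.5,-5,-8.2,0,0,0]]
  ]
}}

```text
clock: 4.35
eef_pos: [501.6, 212.1, 240.5]
tool_rot: [3.142, 0.0, 1.357]
force: [0.1, -1.4, -5.0]
width: 28.8
gripper_force: 59.9
```

Call:
{"op": "send_rows", "data": {
  "rows": [
    [[3,-1,0,0,0,0],[6,-2,0,0,0,0],[9,-3.1,0,0,0,0],[11.5,-4,1.5,0,0,0],[13,-4.6,3.2,0,0,0],[13.7,-4.8,5,0,0,0],[13.7,-4.8,6.5,0,0,0],[13.7,-4.8,7.2,0,0,0],[13.7,-4.8,7.2,0,0,0],[13.7,-4.8,7.2,0,0,0]]
  ]
}}

```text
clock: 5.35
eef_pos: [484.4, 355.1, 168.6]
tool_rot: [3.141, -0.0, 1.357]
force: [-0.1, 0.1, -4.9]
width: 28.7
gripper_force: 59.9
```

```bash
python3 - <<'E'
from h import *
s=ctrl.read_state();print(s['eef_pos'],s['force'],s['width'],delta([484,355,150.4],1.358))
E
```

```text
[484.42703136 355.06014384 168.56829187] [-0.06027389  0.05883698 -4.92230081] 28.67757392306942 [-0.016, -0.041, 1.817, 0.0, -0.0, -0.001]
```

Call:
{"op": "send_rows", "data": {
  "rows": [
    [[0,0,0.7,0,0,0],[0,0,1.2,0,0,0],[0,0,1.5,0,0,0],[0,0,1.7,0,0,0],[0,0,1.8,0,0,0],[0,0,1.8,0,0,0]]
  ]
}}

```text
clock: 5.95
eef_pos: [483.9, 355.3, 150.5]
tool_rot: [3.142, 0.0, 1.358]
force: [-1.7, -0.8, 2.7]
width: 28.6
gripper_force: 60.4
```

Call:
{"op": "send_rows", "data": {
  "rows": [
    [[0,0,0,0,0,0],[0,0,0,0,0,0],[0,0,0,0,0,0],[0,0,0,0,0,0],[0,0,0,0,0,0],[0,0,-1,0,0,0],[0,0,-3,0,0,0],[0,0,-6,0,0,0],[0,0,-9,0,0,0],[0,0,-10,0,0,0]]
  ],
  "grip": 0
}}

```text
clock: 6.95
eef_pos: [485.2, 356.3, 253.7]
tool_rot: [3.138, -0.005, 1.358]
force: [0.2, -0.3, -0.2]
width: 85.5
gripper_force: 0.0
```

```bash
python3 - <<'E'
from h import *
print(delta([501.6,-20,250],1.358),delta([501.6,-20,158],1.358))
E
```

```text
[-36.435, 9.566, 0.237, 0.004, -0.005, -0.0] [-36.479, 9.531, 9.437, 0.004, -0.005, -0.0]
```

Call:
{"op": "send_rows", "data": {
  "rows": [
    [[-3,0.8,0,0,0,0],[-7.5,2,0,0,0,0],[-12,3.2,0,0,0,0],[-16.5,4.4,0,0,0,0],[-21,5.6,0,0,0,0],[-25.5,6.8,0,0,0,0],[-30,8,0,0,0,0],[-33.5,8.9,0,0,0,0],[-36,9.6,0,0,0,0],[-36.3,9.65,0,0,0,0]]
  ]
}}

```text
clock: 7.95
eef_pos: [501.2, -24.4, 249.6]
tool_rot: [-3.141, 0.002, 1.351]
force: [-0.9, 0.6, -0.4]
width: 85.1
gripper_force: 0.0
```

```bash
python3 - <<'E'
from h import *
im=grab('wrist','w2');print(ctrl.read_state()['eef_pos'])
E
```

```text
[501.2736285  -22.41385095 249.72812824]
```

View pics/w2.png

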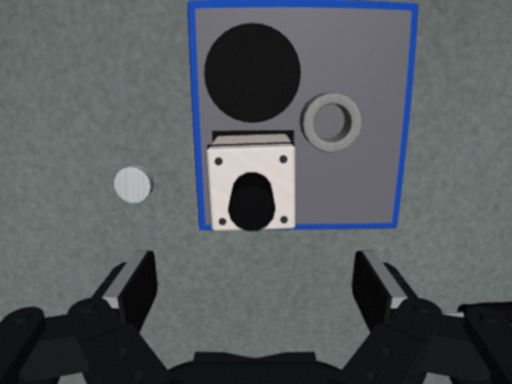

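The wrist view shows the now empty round plate at (252,73), the gearbox top-face screws at (218,160), (283,158), (284,219) and (222,221), and the ring top at about (331,122).

```bash
python3 - <<'E'
from h import *
P=lambda n,uv,z:(w:=px2w('w2',uv,z),print(n,np.round(w[:,:2].mean(0),1),np.round(w[:,:2]-w[0,:2],1).tolist()))
P('gtop',[(218,160),(283,158),(284,219),(222,221)],82)
P('ring',[(301,122),(331,93),(331,152),(362,122)],34)
P('plate',[(205,73),(252,23),(252,122),(300,73)],12)
P('board',[(189,4),(417,4),(397,227),(201,230)],8)
print(delta([501.6,-20,158],1.358))
E
```

```text
gtop [500.2 -21.9] [[0.0, 0.0], [45.2, -8.6], [37.0, -54.2], [-8.6, -45.7]]
ring [574.2   7.1] [[0.0, 0.0], [28.4, 17.9], [20.4, -30.3], [50.1, -10.7]]
plate [518.6  60.4] [[0.0, 0.0], [48.5, 30.8], [30.3, -50.1], [80.0, -17.9]]
board [553.8   8. ] [[0.0, 0.0], [191.6, -39.1], [149.8, -241.3], [-42.6, -201.0]]
[0.252, -0.016, 9.173, -0.0, 0.001, -0.005]
```

Call:
{"op": "send_rows", "data": {
  "rows": [
    [[-0.1,0,2,0,0,0],[-0.1,0,4.5,0,0,0],[-0.1,0,6.8,0,0,0],[-0.1,0,8.4,0,0,0],[-0.1,0,9.1,0,0,0],[-0.1,0,9.2,0,0,0]]
  ]
}}

```text
clock: 8.6
eef_pos: [501.0, -19.6, 157.3]
tool_rot: [-3.14, -0.0, 1.36]
force: [-0.9, -0.0, -0.9]
width: 85.9
gripper_force: 0.0
```

Call:
{"op": "send_rows", "data": {
  "rows": [
    [[0,0,0,0,0,0],[0,0,0,0,0,0],[0,0,0,0,0,0],[0,0,0,0,0,0],[0,0,0,0,0,0],[0,0,0,0,0,0],[0,0,0,0,0,0],[0,0,0,0,0,0]]
  ],
  "grip": 255
}}

```text
clock: 9.4
eef_pos: [501.1, -20.9, 158.5]
tool_rot: [-3.142, 0.0, 1.358]
force: [-1.6, 0.4, 6.0]
width: 28.6
gripper_force: 58.7
```

```bash
python3 - <<'E'
from h import *
print(delta([501,-21.3,240],1.358),delta([459.5,248,240],1.358),delta([459.5,248,150],1.358))
E
```

```text
[-0.043, -0.002, -8.151, -0.0, 0.0, -0.0] [25.4, -9.754, -8.154, -0.0, 0.0, -0.0] [25.401, -9.754, 0.846, -0.0, 0.0, -0.0]
```

Call:
{"op": "send_rows", "data": {
  "rows": [
    [[0,0,-0.7,0,0,0],[0,0,-2,0,0,0],[0,0,-3.6,0,0,0],[0,0,-5.2,0,0,0],[1,-0.4,-6.8,0,0,0],[3,-1.1,-8,0,0,0],[5.5,-2.1,-8.2,0,0,0],[8.5,-3.2,-8.2,0,0,0],[11.5,-4.4,-8.2,0,0,0],[14.5,-5.5,-8.2,0,0,0]]
  ]
}}

```text
clock: 10.4
eef_pos: [477.3, 133.1, 239.6]
tool_rot: [-3.14, 0.001, 1.357]
force: [0.7, 0.3, -6.2]
width: 28.5
gripper_force: 60.2
```

Call:
{"op": "send_rows", "data": {
  "rows": [
    [[3,-1.2,0,0,0,0],[5.8,-2.3,0,0,0,0],[8.2,-3.3,0.5,0,0,0],[10,-3.9,1.8,0,0,0],[10.9,-4.25,3.5,0,0,0],[10.9,-4.25,5.2,0,0,0],[10.9,-4.25,6.8,0,0,0],[10.9,-4.25,7.8,0,0,0],[10.9,-4.25,8.4,0,0,0],[10.9,-4.25,8.6,0,0,0]]
  ]
}}

```text
clock: 11.4
eef_pos: [459.6, 247.7, 153.4]
tool_rot: [-3.141, 0.001, 1.358]
force: [0.1, 0.0, -5.7]
width: 28.6
gripper_force: 60.1
```

```bash
python3 - <<'E'
from h import *
s=ctrl.read_state();print(s['eef_pos'],s['force'],s['width'],delta([459.5,248,150.4],1.358))
E
```

```text
[459.63664725 247.70361111 153.43289368] [ 0.11651594  0.03858772 -5.71440939] 28.627819449801137 [0.026, -0.019, 0.303, -0.001, 0.001, -0.0]
```

Call:
{"op": "send_rows", "data": {
  "rows": [
    [[0,0,0.15,0,0,0],[0,0,0.3,0,0,0],[0,0,0.3,0,0,0]]
  ]
}}

```text
clock: 11.7
eef_pos: [460.0, 248.0, 151.3]
tool_rot: [3.141, -0.0, 1.358]
force: [0.4, -0.3, -7.2]
width: 28.6
gripper_force: 60.1
```

Call:
{"op": "send_rows", "data": {
  "rows": [
    [[0,0,0,0,0,0],[0,0,0,0,0,0],[0,0,0,0,0,0],[0,0,0,0,0,0],[0,0,0,0,0,0],[0,0,-1,0,0,0],[0,0,-3,0,0,0],[0,0,-6,0,0,0],[0,0,-9,0,0,0],[0,0,-10,0,0,0]]
  ],
  "grip": 0
}}

```text
clock: 12.7
eef_pos: [460.9, 248.8, 254.3]
tool_rot: [3.138, -0.004, 1.358]
force: [1.0, 0.8, 0.8]
width: 85.1
gripper_force: 0.0
```

```bash
python3 - <<'E'
from h import *
print(delta([574.5,7.3,200],1.358))
E
```

```text
[-21.216, 16.191, 5.415, 0.004, -0.004, -0.0]
```

Call:
{"op": "send_rows", "data": {
  "rows": [
    [[-2,1.5,0,0,0,0],[-5.5,4.2,0,0,0,0],[-9,6.9,0.5,0,0,0],[-12.5,9.6,1,0,0,0],[-16,12.3,2,0,0,0],[-19,14.7,4,0,0,0],[-21,16.2,7,0,0,0],[-21.1,16.3,10.5,0,0,0],[-21.1,16.3,13,0,0,0],[-21.1,16.3,14,0,0,0]]
  ]
}}

```text
clock: 13.7
eef_pos: [572.8, 6.8, 108.3]
tool_rot: [-3.137, 0.001, 1.357]
force: [0.0, 0.4, 0.4]
width: 85.5
gripper_force: 0.0
```

```bash
python3 - <<'E'
from h import *
print(delta([574.5,7.3,85],1.358))
E
```

```text
[0.089, 0.168, 2.331, -0.005, 0.001, -0.001]
```

Call:
{"op": "send_rows", "data": {
  "rows": [
    [[0.1,0.05,0.8,0,0,0],[0.1,0.05,1.6,0,0,0],[0.1,0.05,2.3,0,0,0],[0.1,0.05,2.5,0,0,0],[0.1,0.05,2.5,0,0,0]]
  ]
}}

```text
clock: 14.2
eef_pos: [575.3, 8.2, 86.1]
tool_rot: [3.141, 0.0, 1.358]
force: [-0.5, -0.3, -0.4]
width: 85.4
gripper_force: 0.0
```

Call:
{"op": "send_rows", "data": {
  "rows": [
    [[0,0,0,0,0,0],[0,0,0,0,0,0],[0,0,0,0,0,0],[0,0,0,0,0,0],[0,0,0,0,0,0],[0,0,0,0,0,0],[0,0,0,0,0,0]]
  ],
  "grip": 255
}}

```text
clock: 14.9
eef_pos: [575.4, 8.1, 86.9]
tool_rot: [3.141, -0.0, 1.358]
force: [-0.4, 0.1, 6.1]
width: 47.5
gripper_force: 61.5
```

```bash
python3 - <<'E'
from h import *
print(delta([574.5,7.3,180],1.358),delta([473,-319.5,180],1.358))
E
```

```text
[-0.1, -0.066, -9.314, 0.001, -0.0, -0.0] [-34.188, -3.068, -9.32, 0.001, -0.0, -0.0]
```

Call:
{"op": "send_rows", "data": {
  "rows": [
    [[0,0,-1,0,0,0],[0,0,-3,0,0,0],[0,0,-6,0,0,0],[0,0,-9,0,0,0],[-2,0,-11,0,0,0],[-5,-0.2,-11.3,0,0,0],[-9,-0.5,-11.3,0,0,0],[-13,-0.9,-11.3,0,0,0],[-17,-1.3,-11.3,0,0,0],[-21,-1.7,-11.3,0,0,0]]
  ]
}}

```text
clock: 15.9
eef_pos: [513.4, -195.0, 199.5]
tool_rot: [3.141, 0.0, 1.358]
force: [0.7, -0.6, -1.9]
width: 47.5
gripper_force: 62.3
```

Call:
{"op": "send_rows", "data": {
  "rows": [
    [[-3.5,-0.4,0,0,0,0],[-6.5,-0.7,0,0,0,0],[-9,-1,0,0,0,0],[-11,-1.3,0,0,0,0],[-11.5,-1.35,0,0,0,0],[-11.5,-1.35,0,0,0,0],[-11.5,-1.35,0,0,0,0]]
  ]
}}

```text
clock: 16.6
eef_pos: [477.3, -301.6, 199.1]
tool_rot: [3.141, -0.001, 1.359]
force: [0.6, 1.0, -1.4]
width: 47.8
gripper_force: 62.3
```

```bash
python3 - <<'E'
from h import *
im=grab('wrist','w3');s=ctrl.read_state();print(s['eef_pos'],s['width'])
E
```

```text
[ 477.47421706 -301.33598824  199.11383074] 47.43362204475682
```

View pics/w3.png

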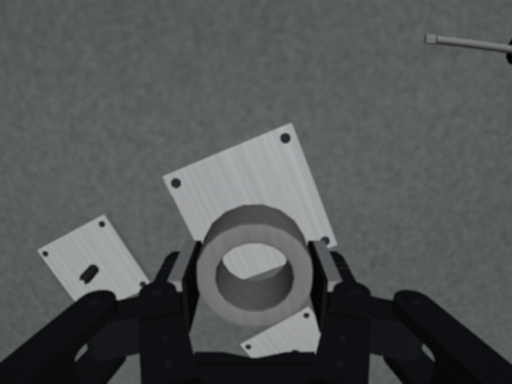

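The ring is held level, with its top centre at (254,273). The fixture corners are at (164,178), (292,124) and (337,244), with screws at (176,183), (286,138) and (325,240).

```bash
python3 - <<'E'
from h import *
P=lambda n,uv,z:(w:=px2w('w3',uv,z),print(n,np.round(w[:,:2].mean(0),1),np.round(np.linalg.norm(w[0]-w[-1]),1)))
P('fixdiag',[(164,178),(337,244)],12)
P('fixscrew',[(176,183),(325,240)],12)
P('side',[(164,178),(292,124)],12)
P('ring top',[(197,273),(311,273)],147)
P('ring top',[(254,222),(254,326)],147)
w=px2w('w3',[(254,222),(254,326)],147);print(w)
print(delta([473.2,-319,199],1.358))
E
```

```text
fixdiag [ 472.3 -322.3] 150.8
fixscrew [ 471.8 -322.4] 129.7
side [ 462.7 -269.9] 107.3
ring top [ 477.9 -299.6] 46.3
ring top [ 477.5 -301.4] 48.5
[[ 482.61793032 -277.73724768  147.        ]
 [ 472.43625081 -325.11591586  147.        ]]
[-1.817, -0.049, 0.009, 0.0, -0.001, 0.002]
```

Call:
{"op": "send_rows", "data": {
  "rows": [
    [[-1,-0.05,0,0,0,0],[-1.8,-0.1,0,0,0,0],[-2.05,-0.1,1.5,0,0,0],[-2.05,-0.1,3.5,0,0,0],[-2.05,-0.1,5,0,0,0],[-2.05,-0.1,6.2,0,0,0],[-2.05,-0.1,7,0,0,0],[-2.05,-0.1,7.2,0,0,0],[-2.05,-0.1,7.2,0,0,0]]
  ]
}}

```text
clock: 17.55
eef_pos: [471.4, -322.9, 126.7]
tool_rot: [-3.141, -0.0, 1.358]
force: [0.4, 0.0, -2.3]
width: 47.7
gripper_force: 62.3
```

Call:
{"op": "send_rows", "data": {
  "rows": [
    [[0,0,0.8,0,0,0],[0,0,1.6,0,0,0],[0,0,2.4,0,0,0],[0,0,3,0,0,0],[0,0,3.4,0,0,0],[0,0,3.5,0,0,0],[0,0,3.5,0,0,0]]
  ]
}}

```text
clock: 18.25
eef_pos: [471.3, -322.9, 91.8]
tool_rot: [-3.141, -0.0, 1.358]
force: [0.1, 0.2, -0.6]
width: 47.7
gripper_force: 62.3
```

```bash
python3 - <<'E'
from h import *
s=ctrl.read_state();print(s['eef_pos'],s['force'],s['torque'])
im=grab('wrist','w4');crop('w4',130,100,400,300,'w4c',2.5)
E
```

```text
[ 471.34817681 -322.86544873   91.77991298] [ 0.14618111  0.22845784 -0.57849512] [ 0.03210097 -0.00539654 -0.01477803]
2.5
```

View pics/w4c.png

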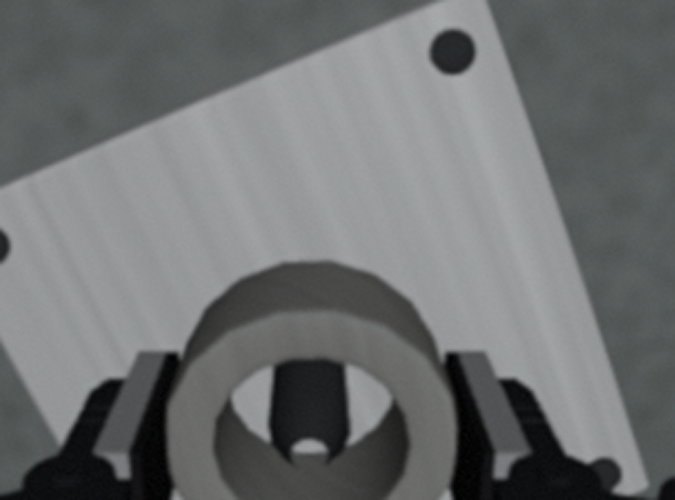

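The post stands inside the bore, at about (310,410) in the crop, so I can lower the last millimetre and release.

Call:
{"op": "send_rows", "data": {
  "rows": [
    [[0,0,0.1,0,0,0],[0,0,0.15,0,0,0],[0,0,0.15,0,0,0]]
  ]
}}

```text
clock: 18.6
eef_pos: [471.6, -323.0, 90.9]
tool_rot: [3.141, 0.0, 1.358]
force: [-0.2, -0.1, 2.7]
width: 47.5
gripper_force: 62.7
```

Call:
{"op": "send_rows", "data": {
  "rows": [
    [[0,0,0,0,0,0],[0,0,0,0,0,0],[0,0,0,0,0,0],[0,0,0,0,0,0],[0,0,-0.5,0,0,0],[0,0,-2,0,0,0],[0,0,-5,0,0,0],[0,0,-9,0,0,0],[0,0,-13,0,0,0],[0,0,-16,0,0,0]]
  ],
  "grip": 0
}}

```text
clock: 19.6
eef_pos: [471.9, -323.0, 254.2]
tool_rot: [3.138, 0.001, 1.358]
force: [1.2, -0.5, 0.1]
width: 85.4
gripper_force: 0.0
```

Call:
{"op": "send_rows", "data": {
  "rows": [
    [[3,-0.2,0,0,0,0],[7.5,-0.5,0,0,0,0],[12,-0.8,0,0,0,0],[16.5,-1.1,0,0,0,0],[21,-1.4,0,0,0,0],[25.5,-1.7,0,0,0,0],[30,-2,0,0,0,0],[32,-2,0,0,0,0],[32,-2,0,0,0,0],[32,-2,0,0,0,0]]
  ]
}}

```text
clock: 20.6
eef_pos: [519.3, -6.3, 251.2]
tool_rot: [3.141, 0.001, 1.358]
force: [-0.0, -0.5, -0.9]
width: 85.6
gripper_force: 0.0
```

```bash
python3 - <<'E'
from h import *
s=ctrl.read_state();print(s['eef_pos'],s['tool_rot'])
grab('wrist','w5');grab('top','top1')
a=cv2.imread('pics/w5.png');p=np.load('pics/top1.npz')['p'][:,:,::-1]
b=np.hstack([cv2.resize(p[180:280,60:300],None,fx=3,fy=3,interpolation=2)]);c=cv2.resize(p[200:250,300:370],None,fx=4,fy=4,interpolation=2)
out=np.zeros((600,800,3),np.uint8);out[:300,:720]=b;out[320:520,:280]=c
cv2.imwrite('pics/t1.png',out)
E
```

```text
[519.34097888  -6.28902638 251.20081827] [3.14082028e+00 7.42822654e-04 1.35838293e+00]
```

View pics/w5.png

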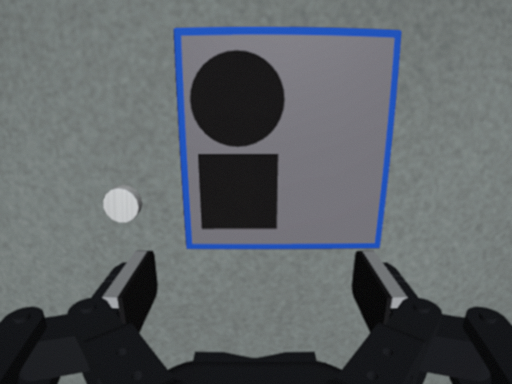

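View pics/t1.png

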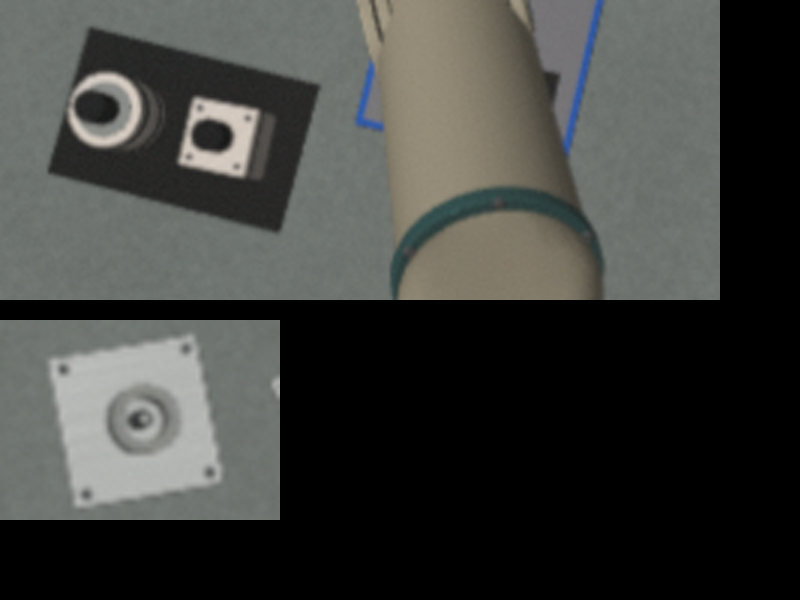

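The ring lies flat on the fixture with the post in its bore, and both modules stand on the mat. The wrist view shows the round plate centred at (237,98) and the square plate corners at (198,154), (278,154), (277,228) and (202,229).

```bash
python3 - <<'E'
from h import *
g=cv2.cvtColor(np.load('pics/w5.npz')['p'],cv2.COLOR_RGB2GRAY)
m=(g<65).astype(np.uint8);m[240:]=0;m[:,:193-8]=0
m[:, 300:]=0
n,l,st,_=cv2.connectedComponentsWithStats(m)
for i in range(1,n):
    if st[i,4]<3000: continue
    c=max(cv2.findContours((l==i).astype(np.uint8),0,1)[0],key=cv2.contourArea).reshape(-1,2)
    w=px2w('w5',c,12)[:,:2].astype(np.float32)
    print(st[i],cv2.minEnclosingCircle(w),cv2.minAreaRect(w),w.mean(0))
P=lambda fn,n,uv,z:(w:=px2w(fn,uv,z),print(n,np.round(w[:,:2].mean(0),1)))
P('w5','sq',[(198,154),(278,154),(277,228),(202,229)],12)
P('w5','bd',[(175,30),(400,32),(380,247),(187,247)],8)
b=lambda L:[(60+(x+.5)/3-.5,180+(y+.5)/3-.5) for x,y in L]
P('top1','gear',b([(193,97),(262,109),(246,179),(178,165)]),74)
P('top1','motor',b([(68,109),(145,109),(106,71),(106,148)]),74)
E
```

```text
[ 190   51   94   96 7028] ((518.3659057617188, 60.09418869018555), 41.44923400878906) ((518.0518798828125, 59.911067962646484), (82.38854217529297, 82.13699340820312), 78.96493530273438) [518.4974    60.676815]
[ 198  154   80   75 5729] ((500.3360595703125, -23.261995315551758), 50.848236083984375) ((500.4248352050781, -23.497451782226562), (73.53409576416016, 73.25743103027344), 77.86711120605469) [500.7092   -22.233988]
sq [500.9 -23.9]
bd [553.8   8.6]
gear [460.1 246.5]
motor [484.8 354.4]
```

Call:
{"op": "send_rows", "data": {
  "rows": [
    [[3,-1.4,0,0,0,0],[7,-3.3,0,0,0,0],[11,-5.2,0,0,0,0],[15,-7.1,0,0,0,0],[19,-9,0,0,0,0],[22,-10.5,0,0,0,0],[23.5,-11.15,0,0,0,0],[23.5,-11.15,0,0,0,0],[23.5,-11.15,0,0,0,0],[23.5,-11.15,0,0,0,0]]
  ]
}}

```text
clock: 21.7
eef_pos: [461.0, 244.8, 250.3]
tool_rot: [3.141, 0.002, 1.354]
force: [-0.2, -0.0, -0.5]
width: 85.1
gripper_force: 0.0
```

```bash
python3 - <<'E'
from h import *
s=ctrl.read_state();print(s['eef_pos'],s['tool_rot'])
grab('wrist','w6')
E
```

```text
[460.98629724 244.77468321 250.33115243] [3.14125529e+00 1.57919542e-03 1.35410024e+00]
```

View pics/w6.png

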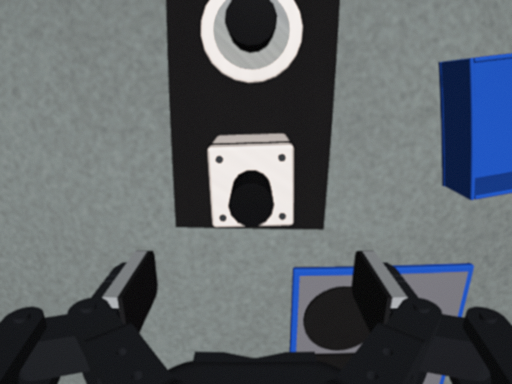

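The wrist view over the mat shows the gearbox screws at (219,160), (282,158), (282,216) and (223,218), and the motor top face spanning columns 201 to 303 with its bottom edge at row 83.

```bash
python3 - <<'E'
from h import *
w=px2w('w6',[(219,160),(282,158),(282,216),(223,218)],74)[:,:2];print(w.mean(0),w-w[0])
w=px2w('w6',[(252,83)],74)[:,:2];print('motor',w+35*np.array([.2112,.9774]))
E
```

```text
[459.51140714 246.06923781] [[  0.           0.        ]
 [ 45.50122658  -8.50343704]
 [ 36.77684336 -53.13507822]
 [ -8.12817065 -44.93799872]]
motor [[483.86471976 354.92794302]]
```

Call:
{"op": "send_rows", "data": {
  "rows": [
    [[-0.05,0,2.5,0,0,0],[-0.05,0,5,0,0,0],[-0.05,0,7.5,0,0,0],[-0.05,0,9.2,0,0,0],[-0.05,0,9.9,0,0,0],[-0.05,0,10,0,0,0],[-0.05,0,10,0,0,0]]
  ]
}}

```text
clock: 22.45
eef_pos: [460.6, 246.6, 150.9]
tool_rot: [3.141, -0.0, 1.357]
force: [0.4, -0.2, 0.0]
width: 85.7
gripper_force: 0.0
```

Call:
{"op": "send_rows", "data": {
  "rows": [
    [[0,0,0,0,0,0],[0,0,0,0,0,0],[0,0,0,0,0,0],[0,0,0,0,0,0],[0,0,0,0,0,0],[0,0,0,0,0,0],[0,0,0,0,0,0],[0,0,0,0,0,0]]
  ],
  "grip": 255
}}

```text
clock: 23.25
eef_pos: [459.9, 247.0, 150.9]
tool_rot: [3.141, -0.0, 1.358]
force: [-2.3, 0.1, 5.6]
width: 28.7
gripper_force: 58.8
```

```bash
python3 - <<'E'
from h import *
print(delta([500.6,-23.5,240],1.332))
E
```

```text
[-25.581, 9.693, -8.915, 0.0, -0.0, 0.026]
```

Call:
{"op": "send_rows", "data": {
  "rows": [
    [[0,0,-0.7,0,0,0],[0,0,-2,0,0,0],[0,0,-3.8,0,0,0],[0,0,-5.8,0,0,0],[-1,0.4,-7.6,0,0,0.01],[-3,1.1,-8.8,0,0,0.026],[-5.5,2.1,-8.9,0,0,0.026],[-8.5,3.2,-8.9,0,0,0.026],[-11.5,4.3,-8.9,0,0,0.026],[-14.5,5.5,-8.9,0,0,0.026]]
  ]
}}

```text
clock: 24.25
eef_pos: [482.7, 92.1, 239.8]
tool_rot: [-3.141, 0.001, 1.332]
force: [0.8, -0.1, -6.4]
width: 28.3
gripper_force: 60.2
```

```bash
python3 - <<'E'
from h import *
s=ctrl.read_state();print(s['width'],delta([500.6,-23.1,170],1.332))
E
```

```text
28.269480604529562 [-10.76, 4.47, 6.984, -0.001, 0.001, 0.0]
```

Call:
{"op": "send_rows", "data": {
  "rows": [
    [[-2.5,1,0,0,0,0],[-5,2.1,0,0,0,0],[-7.5,3.1,0,0,0,0],[-9.5,3.9,0,0,0,0],[-10.6,4.4,1.5,0,0,0],[-10.8,4.5,3.5,0,0,0],[-10.8,4.5,5.2,0,0,0],[-10.8,4.5,6.5,0,0,0],[-10.8,4.5,7,0,0,0],[-10.8,4.5,7,0,0,0]]
  ]
}}

```text
clock: 25.25
eef_pos: [500.9, -22.1, 169.2]
tool_rot: [-3.14, 0.0, 1.332]
force: [-0.1, -0.2, -6.8]
width: 28.7
gripper_force: 60.0
```

Call:
{"op": "send_rows", "data": {
  "rows": [
    [[0,0,0,0,0,0],[0,0,0,0,0,0],[0,0,0,0,0,0]]
  ]
}}

```text
clock: 25.55
eef_pos: [501.7, -22.1, 170.1]
tool_rot: [3.14, -0.0, 1.332]
force: [-1.3, -0.5, -6.2]
width: 28.3
gripper_force: 60.0
```

```bash
python3 - <<'E'
from h import *
s=ctrl.read_state();print(s['width'],delta([500.6,-23.1,159],1.332))
E
```

```text
28.29590145201304 [-0.126, -0.081, 1.108, 0.001, -0.0, -0.0]
```

Call:
{"op": "send_rows", "data": {
  "rows": [
    [[-0.1,-0.06,0.4,0,0,0],[-0.1,-0.06,0.8,0,0,0],[-0.1,-0.06,1,0,0,0],[-0.1,-0.06,1.1,0,0,0],[-0.1,-0.06,1.1,0,0,0],[-0.1,-0.06,1.1,0,0,0]]
  ]
}}

```text
clock: 26.15
eef_pos: [500.1, -22.9, 158.9]
tool_rot: [-3.141, 0.001, 1.332]
force: [-3.3, -0.1, 5.8]
width: 29.0
gripper_force: 61.2
```

Call:
{"op": "send_rows", "data": {
  "rows": [
    [[0,0,0,0,0,0],[0,0,0,0,0,0],[0,0,0,0,0,0],[0,0,0,0,0,0],[0,0,0,0,0,0],[0,0,-1,0,0,0],[0,0,-3,0,0,0],[0,0,-6,0,0,0],[0,0,-9,0,0,0],[0,0,-9,0,0,0]]
  ],
  "grip": 0
}}

```text
clock: 27.15
eef_pos: [502.7, -22.7, 252.5]
tool_rot: [3.134, -0.002, 1.332]
force: [0.2, 0.4, 0.8]
width: 85.3
gripper_force: 0.0
```

```bash
python3 - <<'E'
from h import *
print(ctrl.read_state()['eef_pos'],delta([484.1,354.8,250],1.358))
E
```

```text
[502.67576391 -22.67549002 252.52857455] [36.232, -10.749, 0.237, 0.008, -0.002, -0.026]
```

Call:
{"op": "send_rows", "data": {
  "rows": [
    [[3,-0.9,0,0,0,-0.026],[7.5,-2.2,0,0,0,-0.026],[12,-3.5,0,0,0,-0.026],[16.5,-4.8,0,0,0,-0.026],[21,-6.1,0,0,0,-0.026],[25.5,-7.4,0,0,0,-0.026],[30,-8.7,0,0,0,-0.026],[33.5,-9.8,0,0,0,-0.026],[35.8,-10.4,0,0,0,-0.026],[36.3,-10.6,0,0,0,-0.026]]
  ]
}}

```text
clock: 28.15
eef_pos: [482.0, 358.6, 248.3]
tool_rot: [-3.141, -0.002, 1.363]
force: [-0.1, -0.9, -0.1]
width: 85.7
gripper_force: 0.0
```

Call:
{"op": "send_rows", "data": {
  "rows": [
    [[0,0,2,0,0,0],[0,0,4,0,0,0],[0,0,5,0,0,0],[0,0,5,0,0,0],[0,0,5,0,0,0],[0,0,5,0,0,0]]
  ]
}}

```text
clock: 28.75
eef_pos: [484.0, 354.9, 199.4]
tool_rot: [3.14, -0.001, 1.357]
force: [-0.1, 0.3, 0.1]
width: 85.3
gripper_force: 0.0
```

```bash
python3 - <<'E'
from h import *
print(ctrl.read_state()['eef_pos'],delta([484.1,354.8,150.5],1.358))
E
```

```text
[484.03066218 354.92817802 199.41921036] [-0.017, 0.004, 4.892, 0.001, -0.001, -0.001]
```

Call:
{"op": "send_rows", "data": {
  "rows": [
    [[0,0,2,0,0,0],[0,0,3.8,0,0,0],[0,0,4.7,0,0,0],[0,0,4.9,0,0,0],[0,0,4.9,0,0,0]]
  ]
}}

```text
clock: 29.25
eef_pos: [483.7, 355.1, 149.8]
tool_rot: [3.141, -0.001, 1.358]
force: [0.2, 0.2, 0.7]
width: 85.5
gripper_force: 0.0
```

Call:
{"op": "send_rows", "data": {
  "rows": [
    [[0,0,0,0,0,0],[0,0,0,0,0,0],[0,0,0,0,0,0],[0,0,0,0,0,0],[0,0,0,0,0,0],[0,0,0,0,0,0],[0,0,0,0,0,0],[0,0,0,0,0,0]]
  ],
  "grip": 255
}}

```text
clock: 30.05
eef_pos: [483.5, 355.0, 150.0]
tool_rot: [3.141, -0.0, 1.358]
force: [-2.2, -1.0, 5.2]
width: 28.8
gripper_force: 58.9
```

Call:
{"op": "send_rows", "data": {
  "rows": [
    [[0,0,-0.7,0,0,0],[0,0,-2,0,0,0],[0,0,-3.8,0,0,0],[0,0,-5.8,0,0,0],[-1,0.3,-7.6,0,0,0],[-3,1,-8.8,0,0,0],[-5.5,1.9,-8.9,0,0,0],[-8.5,2.9,-8.9,0,0,0],[-11.5,4,-8.9,0,0,0],[-14.5,5,-8.9,0,0,0]]
  ]
}}

```text
clock: 31.05
eef_pos: [501.7, 201.1, 238.9]
tool_rot: [3.141, 0.0, 1.358]
force: [0.8, 0.9, -5.4]
width: 28.5
gripper_force: 59.8
```

```bash
python3 - <<'E'
from h import *
print(ctrl.read_state()['eef_pos'],delta([518.5,60.0,170],1.358))
E
```

```text
[501.65149779 201.09885107 238.90070179] [-13.433, 4.627, 6.894, 0.0, 0.0, -0.0]
```

Call:
{"op": "send_rows", "data": {
  "rows": [
    [[-3,1,0,0,0,0],[-6,2.1,0,0,0,0],[-9,3.1,0,0,0,0],[-11.7,4,0,0,0,0],[-13.1,4.5,1.5,0,0,0],[-13.4,4.6,3.5,0,0,0],[-13.4,4.6,5.2,0,0,0],[-13.4,4.6,6.5,0,0,0],[-13.4,4.6,6.9,0,0,0],[-13.4,4.6,6.9,0,0,0]]
  ]
}}

```text
clock: 32.05
eef_pos: [518.2, 62.1, 169.2]
tool_rot: [-3.141, 0.0, 1.358]
force: [-0.5, 0.3, -4.4]
width: 29.0
gripper_force: 59.8
```

Call:
{"op": "send_rows", "data": {
  "rows": [
    [[0,0,0,0,0,0],[0,0,0,0,0,0],[0,0,0,0,0,0]]
  ]
}}

```text
clock: 32.35
eef_pos: [518.6, 62.0, 170.0]
tool_rot: [3.14, -0.0, 1.358]
force: [-1.0, -0.2, -5.2]
width: 28.5
gripper_force: 59.8
```

```bash
python3 - <<'E'
from h import *
print(ctrl.read_state()['eef_pos'],delta([518.5,60.0,158],1.358))
E
```

```text
[518.64816648  62.00596411 170.03264483] [-0.2, 0.027, 1.203, 0.001, -0.0, -0.0]
```

Call:
{"op": "send_rows", "data": {
  "rows": [
    [[-0.2,0,0.4,0,0,0],[-0.2,0,0.8,0,0,0],[-0.2,0,1,0,0,0],[-0.2,0,1.15,0,0,0],[-0.2,0,1.2,0,0,0],[-0.2,0,1.2,0,0,0]]
  ]
}}

```text
clock: 32.95
eef_pos: [517.6, 59.9, 158.0]
tool_rot: [-3.141, 0.001, 1.358]
force: [-1.9, -0.7, 3.3]
width: 28.9
gripper_force: 60.9
```

Call:
{"op": "send_rows", "data": {
  "rows": [
    [[0,0,0,0,0,0],[0,0,0,0,0,0],[0,0,0,0,0,0],[0,0,0,0,0,0],[0,0,0,0,0,0],[0,0,-1,0,0,0],[0,0,-3,0,0,0],[0,0,-6,0,0,0],[0,0,-9,0,0,0],[0,0,-12,0,0,0]]
  ],
  "grip": 0
}}

```text
clock: 33.95
eef_pos: [517.7, 60.0, 279.3]
tool_rot: [3.141, -0.0, 1.358]
force: [0.8, 0.4, 0.9]
width: 85.4
gripper_force: 0.0
```

Call:
{"op": "send_rows", "data": {
  "rows": [
    [[-2,0,0,0,0,0],[-4,0,0,0,0,0],[-6,0,0,0,0,0],[-8,0,0,0,0,0],[-9,0,0,0,0,0],[-9,0,0,0,0,0],[-9,0,0,0,0,0],[-9,0,0,0,0,0]]
  ]
}}

```text
clock: 34.75
eef_pos: [499.2, -26.7, 277.6]
tool_rot: [3.141, -0.001, 1.36]
force: [-0.4, -0.5, 0.2]
width: 85.1
gripper_force: 0.0
```

```bash
python3 - <<'E'
from h import *
print(ctrl.read_state()['eef_pos'])
grab('wrist','w7');crop('w7',150,0,420,202,'w7c',2.9)
E
```

```text
[499.15422633 -26.74163711 277.61716812]
2.9
```

View pics/w7c.png

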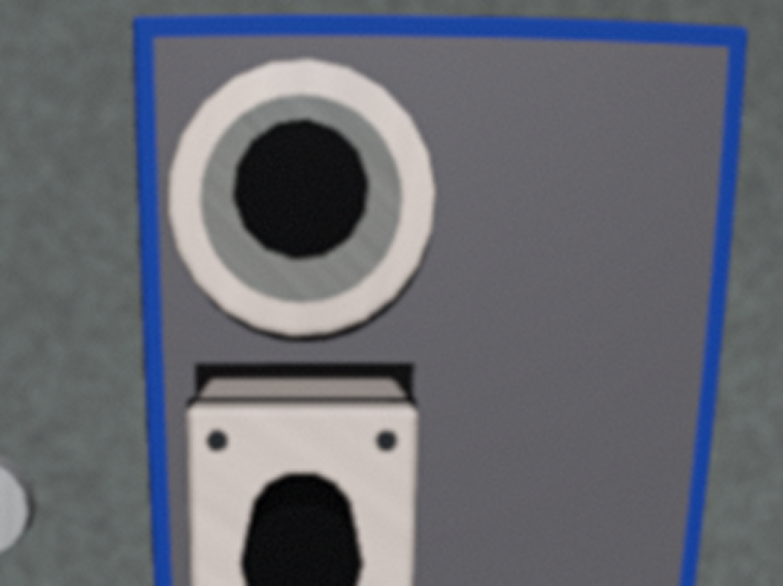

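The motor looks concentric with its plate (top disc centre (302,197) in the crop, disc fully covering the plate's near side). The gearbox sits square on its plate. I'll check both numerically against the board corners.

```bash
python3 - <<'E'
from h import *
f=lambda L:[(150+(x+.5)/2.9-.5,(y+.5)/2.9-.5) for x,y in L]
W=lambda L,z:px2w('w7',f(L),z)[:,:2]
m=W([(168,197),(435,197),(302,58),(302,337)],82);print('motor',m.mean(0),np.linalg.norm(m[0]-m[1]),np.linalg.norm(m[2]-m[3]))
b=W([(134,18),(747,30)],8);print('board',b)
w5=px2w('w5',[(175,30),(400,32)],8)[:,:2];print('board5',w5)
s=W([(217,440),(386,440)],82);u=np.array([.2112,.9774]);print('gear',s.mean(0)-u*np.linalg.norm(s[0]-s[1])/2,s[1]-s[0])
p=W([(195,364),(413,364)],12);print('sqplate',p.mean(0)-u*37,np.linalg.norm(p[0]-p[1]))
E
```

```text
motor [517.82247399  60.34501669] 68.44390828905128 69.25065436143217
board [[478.39358516 130.87901215]
 [671.75897769  89.1785605 ]]
board5 [[479.26329945 129.21006092]
 [670.66852226  88.35095712]]
gear [499.74459907 -23.34994793] [44.85185702 -9.6260762 ]
sqplate [500.36669868 -24.03849072] 73.35379422517751
```

Both modules are centred within about 1 mm, so I'm handing the job in.

```bash
python3 -c "
from h import *
print(ctrl.finish_job())"
```

```text
the job is handed in; nothing more can be done
None
```

The job is handed in at about 35 s: the ring lies flat over the fixture's post, and both modules stand upright on their own plates, centred to about 1 mm by the last wrist image.

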